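Roll the roller samples onto their marks for the hardness gauge

TASK

Set out the two white plastic rollers for hardness testing: with your fingertips push the thick roller sideways so that it rolls along its board and comes to rest on the white line there, lying along the line and between its two ends; then do the same with the thin roller on the other board. Push gently, let them roll rather than drag, never squeeze or lift them or send them running off, and leave everything else where it stands.

Things in the scene. Friction and masses are not known exactly. Their poses are not given: they have to be found in the camera images.
- thick_roller: The thick white plastic roller, a lying cylinder 40 mm in diameter and 100 mm long, with a 12 mm steel stub shaft sticking out 10 mm at each end (120 mm overall). Origin at its middle, on its axis, 20 mm above the board face it lies on. Its x axis runs along the cylinder; y and z turn with it as it rolls. Low friction (about 0.45) against board and fingers. It rolls freely with a little resistance: let go at 50 mm/s it coasts about 3 to 6 mm and stops. Mass about 160 g.
- thin_roller: The thin white plastic roller, a lying cylinder 28 mm in diameter and 100 mm long, with a 12 mm steel stub shaft sticking out 10 mm at each end (120 mm overall). Origin at its middle, on its axis, 14 mm above the board face it lies on. Its x axis runs along the cylinder; y and z turn with it as it rolls. Low friction (about 0.45) against board and fingers. It rolls freely with a little resistance: let go at 50 mm/s it coasts about 3 to 6 mm and stops. Mass about 90 g.
- line_a: White straight line drawn flat on the board under the thick roller, 150 mm long (along its x axis) and 5 mm wide, no height. Origin at its centre, on the board's rubber face (12 mm above the table). Its y axis is the direction across the line, in which the roller has to roll (either + or -, 65 to 115 mm away at the start).
- line_b: White straight line drawn flat on the board under the thin roller, 150 mm long (along its x axis) and 5 mm wide, no height. Origin at its centre, on the board's rubber face (12 mm above the table). Its y axis is the direction across the line, in which the roller has to roll (either + or -, 65 to 115 mm away at the start).
- board_a: Flat aluminium board, fixed, 190 mm (its x) by 260 mm (its y), with a black rubber face; carries the thick roller and its line. Origin at the centre of its underside, on the table; the rubber face is 12 mm above it. z up.
- board_b: Flat aluminium board, fixed, 190 mm (its x) by 260 mm (its y), with a black rubber face; carries the thin roller and its line. Origin at the centre of its underside, on the table; the rubber face is 12 mm above it. z up.
- weight: Small loose brass weight with a knob, 22 mm in diameter, 34 mm high, standing on the thick roller's board near one 260 mm edge. Origin at the centre of its underside. Leave alone.
- puck: Small loose grey rubber disc, 25 mm in diameter, 12 mm high, lying on the thin roller's board near one 260 mm edge. Origin at the centre of its underside. Leave alone.
- pen_pot: White pot of pens, 100 mm in diameter, 150 mm high with the pens, loose, beyond the boards. Origin at the centre of its underside. Leave alone.
- tape_measure: Orange tape measure, 60 by 65 mm, 32 mm high, loose, beyond the boards. Origin at the centre of its underside. Leave alone.
- screwdriver: Screwdriver lying on the table beyond the boards, about 200 mm long, loose. Leave alone.
- jar: Amber glass jar, 56 mm in diameter, 70 mm high, loose, to the right. Origin at the centre of its underside. Leave alone.
- caliper: Caliper lying flat on the table to the right, 190 mm long, 12 mm high, loose. Leave alone.
Things that resemble listed ones, but are neither listed nor needed, are in the scene too. Leave any blue or green look-alike of the thick_roller alone.

How it is judged:
By the outcome, as a careful person would: the job done as asked, in the order asked, and still so for the second after the job is handed in, with the robot touching nothing.
It also fails if it takes over 54 s, if anything falls off the work surface, if the arm or the gripper's body presses on something with over 40 N, if the wrist force passes 120 N, or if a joint passes its speed limit or range.

ROBOT

A 6-joint arm with a two-finger parallel gripper is mounted at the origin on the work surface. World frame = base frame: x ahead of the robot, y to its left, z up, the work surface at z = 0. Lengths are in m, angles in rad, forces in N, time in s.
With the tool pointing down it reaches from about 0.35 to 0.875 m from the base axis. Payload 4.2 kg.
Tool frame: the origin (TCP) lies on the centre line of the jaws, within the pads' length; the fingertips stand 11 mm ahead of it and the grasp point (between the pads) lies 8 mm behind it; x points along the fingers, y is the direction in which the jaws open and shut, and the axes are right-handed (so a half turn about x gives the same grasp; the last joint's range is limited). The gripper opens to 87 mm and grips with 3 to 60 N. Pads are 19 mm wide; open, the fingers measure 117 mm over their backs; the gripper's body (75 mm by 190 mm) begins 51 mm behind the grasp point.
Start: joints at [-1.035, 0.385, 0.008, 0, -1.194, -0.259], TCP at [0.171, -0.601, 0.234] pointing down, gripper open.
Joint ranges: [-3.14, 3.14], [-1.21, 2.06], [-1.07, 1.41], [-3.16, 2.05], [-2.99, -0.16], [-3.1, 3.1]. Speed limits (rad/s): [2.79, 2.79, 3.14, 3.14, 3.14, 3.14].

INTERFACE

Orientations are given as a unit quaternion [w, x, y, z].
In Python, from cell import manip gives the robot as it stands. The module is installed in compiled form; this text tells all that it offers.
- The arm moves only by the shell command python3 -m jog 'ROWS' [FORCE]. ROWS is JSON, a list of rows, each an object of numbers: "tx", "ty", "tz": the shift along the tool's x, y, z in m; "wx", "wy", "wz": the turn, a rotation vector about the tool's x, y, z in degrees; "jaw": the closure, from -1 (fully open) to 1 (shut), so that 0 is half open. In form: [{"tx": .., "ty": .., "tz": .., "wx": .., "wy": .., "wz": .., "jaw": ..}, ...]. A call has 1 to 8 rows; each row is the pose to reach, as a shift and turn from the pose measured when the call began, along the tool's axes at that moment; what a row does not reach only later rows make up. A row lasts 1/8 s, in which the tool goes at most 62.5 mm and 10.7 degrees, less where a joint would pass 70% of its speed; a pose out of reach is approached as far as the arm can. A call with a gripper value outside its range is refused whole. The fingers move at their own pace and stop on an object; FORCE is the grip in N (left out, the last holds). Time passes only in rows, so rows that repeat a pose let the fingers close. It gives the time, the measured TCP pose, the force and the opening at its end, in the units of the state.
- manip.read_state(): the state, without advancing time (a new reading comes with each control period).
- manip.snapshot(name): name is "scene" or "top" or "wrist"; returns a dict with "image" (480x640x3 uint8, red, green, blue), "depth" (480x640 float32, m along the optical axis (not along the pixel's ray), 0 where there is no reading), "mtx" (3x3 intrinsics, pixels), "distortion" ([k1, k2, p1, p2, k3] as OpenCV has them; the pictures are not rectified), "origin" and "rotation" of the camera in the world. Camera axes: x right, y down, z forward; pixel columns grow to the right and rows downward; lengths in m; the calibration is good to about 2 mm. A picture is of the moment at which its call begins.
- manip.job_done(): hands the job in, once; it reports no verdict.
The state is a dict: "t": time; "qpos": joint angles; "joint_vel": joint speeds; "tau": joint torques, N m; "eef_pos": TCP position; "tool_rot": TCP orientation; "ft_force": force on the tool from outside, world axes, zero at the start; "wrist_torque": the same for the moment, N m; "gripper_width": opening from 0.0 (shut) to 1.0 (fully open).
Only numpy, scipy, OpenCV 4.12 (cv2) and the standard library are available. Lean on these libraries where they do the work, as an engineer would, in place of code of your own. Each camera call takes 0.05 s, during which the arm holds its last target.

## Working session

There is one attempt and no reset: what is moved stays moved. The work goes in short steps, Python scripts to look and compute and a shell command to move; the robot and the scene stay as the last step left them, time stands still between calls to the robot, and variables do not carry over. Pictures are saved under pics/ and viewed, and the job is handed in when it is done.

```bash
mkdir -p pics
cat > h.py <<'E'
import numpy as np,cv2,pickle
from cell import manip
def snap(n,tag):
    s=manip.snapshot(n); cv2.imwrite(f'pics/{tag}.png',s['image'][:,:,::-1]); pickle.dump(s,open(f'{tag}.pkl','wb')); return s
def load(tag): return pickle.load(open(f'{tag}.pkl','rb'))
def ray(s,uv,z):
    uv=np.array(uv,float).reshape(-1,1,2)
    n=cv2.undistortPoints(uv,s['mtx'],np.array(s['distortion'])).reshape(-1,2)
    d=np.c_[n,np.ones(len(n))]@np.array(s['rotation']).T
    o=np.array(s['origin']); return o+d*((z-o[2])/d[:,2])[:,None]
def proj(s,P):
    R=np.array(s['rotation']);P=(np.array(P,float).reshape(-1,3)-s['origin'])@R
    return cv2.projectPoints(P,np.zeros(3),np.zeros(3),s['mtx'],np.array(s['distortion']))[0].reshape(-1,2)
E
python3 - <<'E'
from h import *
for n in('scene','top','wrist'):
    s=snap(n,n+'0');print(n,s['origin'],np.round(s['rotation'],3).tolist())
st=manip.read_state();print({k:np.round(v,3).tolist() for k,v in st.items()})
E
```

```text
scene [1.31703674 0.51828392 0.76479929] [-0.21, 0.448, 0.778, -0.388]
top [0.42267741 0.04406612 1.37552105] [-0.032, 0.709, -0.704, 0.028]
wrist [ 0.09339201 -0.62340805  0.38397996] [0.088, 0.597, 0.789, 0.117]
{'t': 0.15, 'qpos': [-1.035, 0.385, 0.007, -0.0, -1.194, -0.259], 'joint_vel': [-0.0, -0.003, 0.001, 0.003, -0.001, -0.001], 'tau': [0.0, -39.105, 18.759, 4.222, 0.012, -0.0], 'eef_pos': [0.171, -0.601, 0.233], 'tool_rot': [0.7, -0.097, 0.7, 0.098], 'ft_force': [-0.588, 0.265, 0.153], 'wrist_torque': [-0.005, -0.06, 0.007], 'gripper_width': 1.0}
```

```bash
sed -i "s/^import numpy.*/&\nfrom scipy.spatial.transform import Rotation as Rn\ndef RM(q): return Rn.from_quat(np.roll(q,-1)).as_matrix()/; s/np.array(s\['rotation'\])/RM(s['rotation'])/" h.py; cat h.py | head -20
```

```text
import numpy as np,cv2,pickle
from scipy.spatial.transform import Rotation as Rn
def RM(q): return Rn.from_quat(np.roll(q,-1)).as_matrix()
from cell import manip
def snap(n,tag):
    s=manip.snapshot(n); cv2.imwrite(f'pics/{tag}.png',s['image'][:,:,::-1]); pickle.dump(s,open(f'{tag}.pkl','wb')); return s
def load(tag): return pickle.load(open(f'{tag}.pkl','rb'))
def ray(s,uv,z):
    uv=np.array(uv,float).reshape(-1,1,2)
    n=cv2.undistortPoints(uv,s['mtx'],np.array(s['distortion'])).reshape(-1,2)
    d=np.c_[n,np.ones(len(n))]@RM(s['rotation']).T
    o=np.array(s['origin']); return o+d*((z-o[2])/d[:,2])[:,None]
def proj(s,P):
    R=RM(s['rotation']);P=(np.array(P,float).reshape(-1,3)-s['origin'])@R
    return cv2.projectPoints(P,np.zeros(3),np.zeros(3),s['mtx'],np.array(s['distortion']))[0].reshape(-1,2)
```

View pics/top0.png

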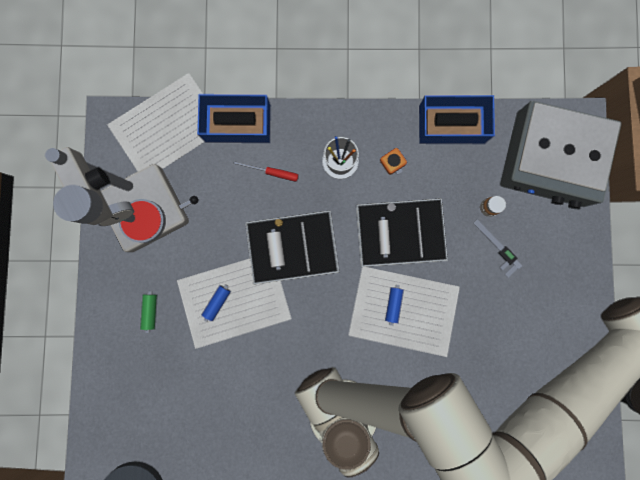

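View pics/scene0.png

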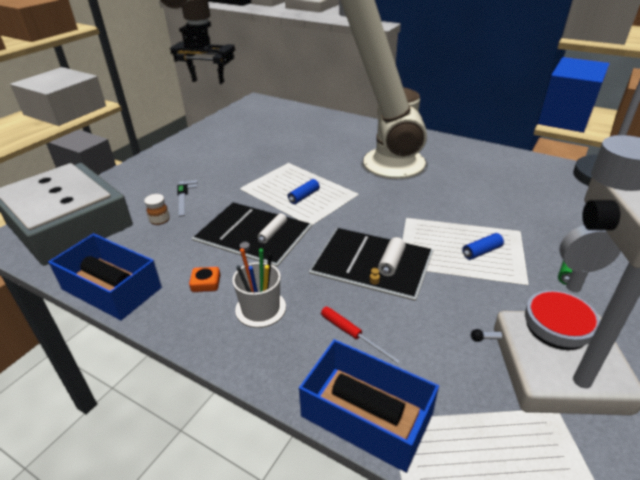

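Run:
```python
from h import *
s=load('top0')
im=s['image'];crop=im[180:300,230:470]
cv2.imwrite('pics/crop.png',cv2.resize(crop,None,fx=3.3,fy=3.3,interpolation=cv2.INTER_CUBIC)[:,:,::-1])
hsv=cv2.cvtColor(im,cv2.COLOR_RGB2HSV)
# boards
m=((hsv[...,2]<55)).astype(np.uint8);m[:,:240]=0;m[:,455:]=0;m[:190]=0;m[290:]=0
for zz,(nm,x0,x1) in {1:('A',240,345),2:('B',350,455)}.items():
    mm=np.zeros_like(m);mm[:,x0:x1]=m[:,x0:x1]
    p=np.argwhere(mm)[:,::-1].astype(np.float32)
    hull=cv2.convexHull(p); W=ray(s,hull.reshape(-1,2),.012)[:,:2].astype(np.float32)
    print(nm,'board',cv2.minAreaRect(W))
    fill=cv2.fillConvexPoly(np.zeros_like(m),cv2.convexHull(p.astype(np.int32)),1)
    fill=cv2.erode(fill,np.ones((3,3)))
    g=((hsv[...,2]>85)&(fill>0)).astype(np.uint8)
    n,l,stt,c=cv2.connectedComponentsWithStats(g)
    for i in range(1,n):
        if stt[i,4]<15:continue
        q=np.argwhere(l==i)[:,::-1].astype(float)
        w=ray(s,q,.012)[:,:2];print(stt[i],c[i],'w',cv2.minAreaRect(w.astype(np.float32)), 'hsv',hsv[l==i].mean(0).round())
print(proj(s,[0,0,0]),proj(s,[0.5,0,0]))
```

```text
A board ((0.4878796935081482, 0.15853022038936615), (0.17638692259788513, 0.2454596608877182), 8.441556930541992)
[275 220   8   6  35] [278.34285714 222.51428571] w ((0.5611117482185364, 0.19889724254608154), (0.015200096182525158, 0.021199140697717667), 0.3589652180671692) hsv [ 20. 130. 129.]
[301 222   9  50 131] [305.07633588 246.54198473] w ((0.4893709123134613, 0.1176612451672554), (0.14962881803512573, 0.007842635735869408), 8.397554397583008) hsv [107.  11. 129.]
[267 229  18  41 500] [275.17  248.882] w ((0.48099544644355774, 0.20751744508743286), (0.12236778438091278, 0.041233573108911514), 8.98294734954834) hsv [ 66.   6. 167.]
B board ((0.534548282623291, -0.17236432433128357), (0.17663724720478058, 0.24602307379245758), 4.608277797698975)
[387 205   9   6  46] [391.         207.32608696] w ((0.6088336110115051, -0.14135253429412842), (0.015258577652275562, 0.024236978963017464), 0.3055512309074402) hsv [117.   9. 133.]
[416 208   7  50 127] [419.33070866 232.37795276] w ((0.5338318943977356, -0.22598601877689362), (0.14874622225761414, 0.007612894754856825), 4.551609516143799) hsv [107.  10. 132.]
[379 217  11  41 352] [383.93181818 236.85511364] w ((0.5195420980453491, -0.1197051852941513), (0.12120159715414047, 0.028603333979845047), 3.617158889770508) hsv [ 69.   7. 168.]
[[343.55875859 413.90918455]] [[344.05365572 243.31227667]]
```

View pics/crop.png

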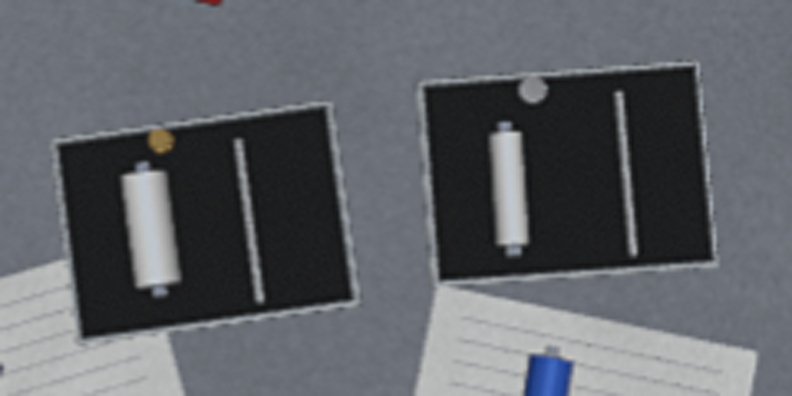

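```bash
cat >> h.py <<'E'
def togo(p,yaw_deg):
    "shift (mm) and rotvec (deg) in current tool axes to get TCP at p, tool x down, tool y along yaw"
    st=manip.read_state();R=RM(st['tool_rot']);d=R.T@(np.array(p)-st['eef_pos'])
    best=None
    for a in(yaw_deg,yaw_deg+180):
        a=np.radians(a);x=np.array([0,0,-1.]);y=np.array([np.cos(a),np.sin(a),0]);T=np.c_[x,y,np.cross(x,y)]
        r=np.degrees(Rn.from_matrix(R.T@T).as_rotvec())
        if best is None or np.linalg.norm(r)<np.linalg.norm(best):best=r
    print('shift mm',(d*1000).round(1),'rot',best.round(1));return d,best
def show():
    st=manip.read_state();R=RM(st['tool_rot'])
    print('t',st['t'],'pos',np.round(st['eef_pos'],4),'q',np.round(st['qpos'],2),'F',np.round(st['ft_force'],1),'w',st['gripper_width'],'\nR',R.round(3).tolist())
E
python3 - <<'E'
from h import *
show()
s=load('top0')
L={'A':((.4894,.1177),8.4,(275.17,248.88),.032),'B':((.5338,-.2260),4.55,(383.93,236.86),.026)}
hsv=cv2.cvtColor(s['image'],cv2.COLOR_RGB2HSV)
for k,(c,a,uv,z) in L.items():
    c=np.array(c);a=np.radians(a);u=np.array([np.cos(a),np.sin(a)]);n=np.array([-u[1],u[0]])
    u0,v0=map(int,uv)
    m=np.zeros((480,640),bool);m[v0-24:v0+25,u0-13:u0+14]=True
    m&=(hsv[...,2]>85)&(hsv[...,1]<70);nn,l,stt,_=cv2.connectedComponentsWithStats(m.astype(np.uint8))
    i=1+np.argmax(stt[1:,4]);q=np.argwhere(l==i)[:,::-1].astype(float)
    w=ray(s,q,z)[:,:2];r=cv2.minAreaRect(w.astype(np.float32));cc=w.mean(0)
    vx=cv2.fitLine(w.astype(np.float32),cv2.DIST_L2,0,.01,.01).ravel()
    print(k,'rect',r,'mean',cc,'dirdeg',np.degrees(np.arctan(vx[1]/vx[0])),'along',(cc-c)@u,'across',(cc-c)@n)
    d=s['depth'][v0-3:v0+4,u0-2:u0+3];print('top height cam',np.median(d), 'expect',s['origin'][2]-2*z+.012)
p=np.array([.45,-.25,.25]);togo(p,8.4);togo([.487,.26,.2],8.4)
E
```

```text
t 0.15 pos [ 0.1707 -0.6008  0.2327] q [-1.04  0.39  0.01 -0.   -1.19 -0.26] F [-0.6  0.3  0.2] w 1.0001290285423905 
R [[-0.001, -0.273, 0.962], [0.002, 0.962, 0.273], [-1.0, 0.002, -0.0]]
A rect ((0.4801400601863861, 0.20511996746063232), (0.12057287245988846, 0.040628768503665924), 8.98294734954834) mean [0.48045027 0.20523981] dirdeg 9.006319 along 0.003934363658820913 across 0.08790811619934262
top height cam 1.3244917 expect 1.3235210467372025
B rect ((0.518547534942627, -0.11802366375923157), (0.1199570894241333, 0.028309646993875504), 3.617152214050293) mean [ 0.51865318 -0.11795203] dirdeg 3.7011855 along -0.006527740691614556 across 0.10890903955982435
top height cam 1.3383275 expect 1.3355210467372025
shift mm [-16.9 261.2 364.5] rot [-82.5   0.1  -0.1]
shift mm [ 33.9 741.6 539.4] rot [-82.5   0.1  -0.1]
```

```bash
python3 -m jog '[{"tx":-0.017,"ty":0.261,"tz":0.364,"wx":-41,"jaw":0},{"tx":-0.017,"ty":0.261,"tz":0.364,"wx":-41,"jaw":0},{"tx":-0.017,"ty":0.261,"tz":0.364,"wx":-41,"jaw":0},{"tx":-0.017,"ty":0.261,"tz":0.364,"wx":-41,"jaw":0},{"tx":-0.017,"ty":0.261,"tz":0.364,"wx":-41,"jaw":0},{"tx":-0.017,"ty":0.261,"tz":0.364,"wx":-41,"jaw":0},{"tx":-0.017,"ty":0.261,"tz":0.364,"wx":-41,"jaw":0},{"tx":-0.017,"ty":0.261,"tz":0.364,"wx":-41,"jaw":0}]'
python3 - <<'E'
from h import *
show();togo([.49,.26,.2],8.4)
E
```

```text
t 0.15 pos [ 0.1707 -0.6008  0.2327] q [-1.04  0.39  0.01 -0.   -1.19 -0.26] F [-0.6  0.3  0.2] w 1.0001290285423905 
R [[-0.001, -0.273, 0.962], [0.002, 0.962, 0.273], [-1.0, 0.002, -0.0]]
shift mm [ 33.9 740.8 542.3] rot [-82.5   0.1  -0.1]schema error: expected keys tx, ty, tz, wx, wy, wz, jaw
```

All keys are required in each row.

```bash
python3 -m jog '[{"tx":-0.017,"ty":0.261,"tz":0.364,"wx":-41,"wy":0,"wz":0,"jaw":0},{"tx":-0.017,"ty":0.261,"tz":0.364,"wx":-41,"wy":0,"wz":0,"jaw":0},{"tx":-0.017,"ty":0.261,"tz":0.364,"wx":-41,"wy":0,"wz":0,"jaw":0},{"tx":-0.017,"ty":0.261,"tz":0.364,"wx":-41,"wy":0,"wz":0,"jaw":0},{"tx":-0.017,"ty":0.261,"tz":0.364,"wx":-41,"wy":0,"wz":0,"jaw":0},{"tx":-0.017,"ty":0.261,"tz":0.364,"wx":-41,"wy":0,"wz":0,"jaw":0},{"tx":-0.017,"ty":0.261,"tz":0.364,"wx":-41,"wy":0,"wz":0,"jaw":0},{"tx":-0.017,"ty":0.261,"tz":0.364,"wx":-41,"wy":0,"wz":0,"jaw":0}]'
python3 - <<'E'
from h import *
show();togo([.49,.26,.2],8.4)
E
```

```text
t: 1.15
eef_pos: [0.4514, -0.2476, 0.2501]
tool_rot: [0.621, -0.337, 0.621, 0.339]
ft_force: [0.2, -0.2, -0.2]
gripper_width: 0.498
t 1.15 pos [ 0.4514 -0.2476  0.2501] q [-0.19  0.18 -0.23 -0.   -1.16 -0.39] F [ 0.2 -0.2 -0.2] w 0.49803508136747965 
R [[-0.0, -0.84, 0.543], [0.002, 0.543, 0.84], [-1.0, 0.001, 0.001]]
shift mm [ 51.  243.1 447.2] rot [-41.3   0.1  -0. ]
```

Run:
```python
from h import *
togo([.4735,.252,.18],8.4)
```

```text
shift mm [ 71.  252.6 431.5] rot [-41.3   0.1  -0. ]
```

```bash
python3 -m jog '[{"tx":0.071,"ty":0.2526,"tz":0.4315,"wx":-41.3,"wy":0,"wz":0,"jaw":0},{"tx":0.071,"ty":0.2526,"tz":0.4315,"wx":-41.3,"wy":0,"wz":0,"jaw":0},{"tx":0.071,"ty":0.2526,"tz":0.4315,"wx":-41.3,"wy":0,"wz":0,"jaw":0},{"tx":0.071,"ty":0.2526,"tz":0.4315,"wx":-41.3,"wy":0,"wz":0,"jaw":0},{"tx":0.071,"ty":0.2526,"tz":0.4315,"wx":-41.3,"wy":0,"wz":0,"jaw":0},{"tx":0.071,"ty":0.2526,"tz":0.4315,"wx":-41.3,"wy":0,"wz":0,"jaw":0},{"tx":0.071,"ty":0.2526,"tz":0.4315,"wx":-41.3,"wy":0,"wz":0,"jaw":0},{"tx":0.071,"ty":0.2526,"tz":0.4315,"wx":-41.3,"wy":0,"wz":0,"jaw":0}]'
python3 -m jog '[{"tx":0,"ty":0,"tz":0.04,"wx":0,"wy":0,"wz":0,"jaw":0}]' >/dev/null
python3 - <<'E'
from h import *
show();togo([.4737,.2497,.03],8.4)
snap('wrist','w1')
E
```

```text
t: 2.15
eef_pos: [0.473, 0.2456, 0.1808]
tool_rot: [0.462, -0.535, 0.462, 0.536]
ft_force: [-0.2, 0.4, -0.4]
gripper_width: 0.504
t 2.275 pos [0.467  0.2868 0.1796] q [ 0.85  0.3  -0.26 -0.   -1.01 -0.7 ] F [ 0.   0.3 -1.1] w 0.5012433472905932 
R [[-0.002, -0.989, -0.146], [0.0, -0.146, 0.989], [-1.0, 0.002, 0.0]]
shift mm [149.5  -1.5 -37.7] rot [ 0.   0.  -0.1]
```

View pics/w1.png

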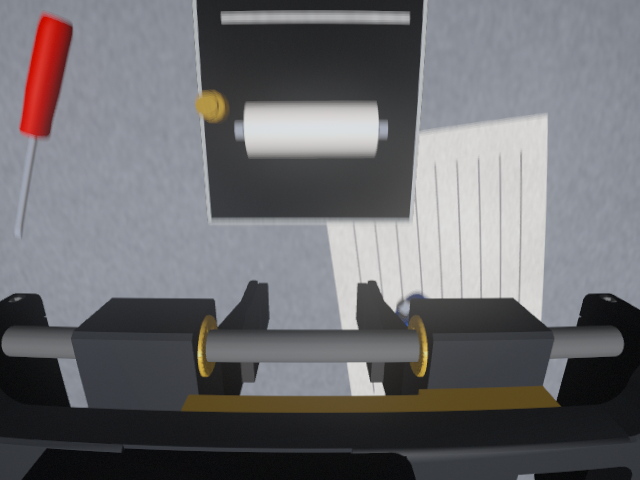

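```bash
cat > wm.py <<'E'
from h import *
import sys
def meas(s,zax,roi,lroi=None,thr=110,zl=.012):
    "returns line centre/dir & roller centre/dir from bright blobs in ROI (x0,y0,x1,y1)"
    hsv=cv2.cvtColor(s['image'],cv2.COLOR_RGB2HSV)
    m=((hsv[...,2]>thr)&(hsv[...,1]<60)).astype(np.uint8)
    out=[]
    for r,z in((roi,zax),(lroi,zl)):
        if r is None: continue
        mm=np.zeros_like(m);mm[r[1]:r[3],r[0]:r[2]]=m[r[1]:r[3],r[0]:r[2]]
        n,l,st,_=cv2.connectedComponentsWithStats(mm);i=1+np.argmax(st[1:,4])
        c,_=cv2.findContours((l==i).astype(np.uint8),cv2.RETR_EXTERNAL,cv2.CHAIN_APPROX_NONE)
        w=ray(s,max(c,key=len).reshape(-1,2).astype(float),z)[:,:2]
        b=cv2.minAreaRect((w*1000).astype(np.float32))
        q=ray(s,np.argwhere(l==i)[:,::-1].astype(float),z)[:,:2]
        v=cv2.fitLine((q*1000).astype(np.float32),cv2.DIST_L2,0,.01,.01).ravel()
        a=np.degrees(np.arctan(v[1]/v[0]))
        print('bbox',st[i].tolist(),'centre mm',np.round(b[0],1),'size',np.round(b[1],1),'dir',round(a,2));out.append((np.array(b[0]),a))
    if len(out)==2:
        (rc,_),(lc,a)=out;a=np.radians(a);u=np.array([np.cos(a),np.sin(a)]);n=np.array([-u[1],u[0]])
        print('roller rel line: along',round((rc-lc)@u,1),'across',round((rc-lc)@n,1))
E
python3 - <<'E'
from wm import *
meas(load('w1'),.032,(229,85,395,175),(205,5,420,35))
E
```

```text
bbox [234, 102, 154, 55, 7603] centre mm [479.6 205.2] size [122.3  41.6] dir 8.72
bbox [221, 11, 189, 13, 2307] centre mm [488.8 118. ] size [150.2   9.1] dir 8.37
roller rel line: along 3.7 across 87.5
```

```bash
python3 -m jog '[{"tx":0.05,"ty":-0.0015,"tz":-0.01,"wx":0,"wy":0,"wz":0,"jaw":0},{"tx":0.1,"ty":-0.0015,"tz":-0.02,"wx":0,"wy":0,"wz":0,"jaw":0},{"tx":0.14,"ty":-0.0015,"tz":-0.03,"wx":0,"wy":0,"wz":0,"jaw":0},{"tx":0.15,"ty":-0.0015,"tz":-0.034,"wx":0,"wy":0,"wz":0,"jaw":0},{"tx":0.15,"ty":-0.0015,"tz":-0.036,"wx":0,"wy":0,"wz":0,"jaw":0},{"tx":0.15,"ty":-0.0015,"tz":-0.037,"wx":0,"wy":0,"wz":0,"jaw":0}]'
python3 - <<'E'
from h import *
show();togo([.4803-.146*.0295,.2052+.989*.0295,.03],8.4)
snap('wrist','w2')
E
```

```text
t: 3.08
eef_pos: [0.4755, 0.2553, 0.0316]
tool_rot: [0.463, -0.536, 0.459, 0.536]
ft_force: [-0.1, -0.0, 0.2]
gripper_width: 0.501
t 3.075 pos [0.4755 0.2553 0.0316] q [ 0.79  0.48 -0.44 -0.   -0.64 -0.64] F [-0.1 -0.   0.2] w 0.5011379222295246 
R [[0.003, -0.989, -0.149], [0.005, -0.149, 0.989], [-1.0, -0.004, 0.004]]
shift mm [  1.5   2.7 -20.8] rot [0.2 0.2 0.2]
```

View pics/w2.png

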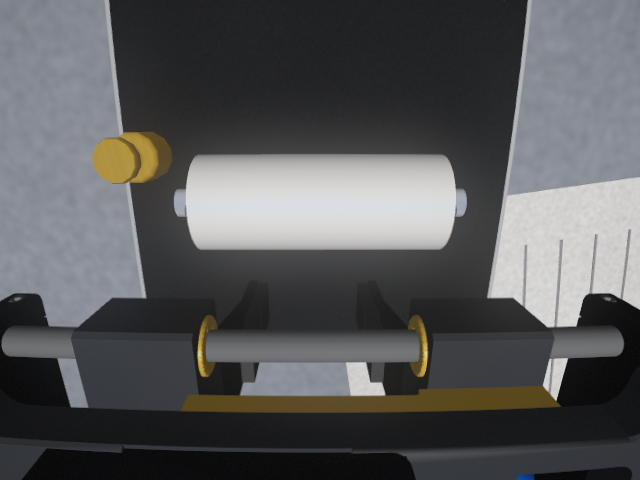

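```bash
python3 -m jog '[{"tx":0.0015,"ty":0.001,"tz":-0.009,"wx":0.2,"wy":0.2,"wz":0.2,"jaw":0},{"tx":0.0015,"ty":0.002,"tz":-0.015,"wx":0.2,"wy":0.2,"wz":0.2,"jaw":0},{"tx":0.0015,"ty":0.0025,"tz":-0.018,"wx":0.2,"wy":0.2,"wz":0.2,"jaw":0},{"tx":0.0015,"ty":0.0025,"tz":-0.021,"wx":0.2,"wy":0.2,"wz":0.2,"jaw":0},{"tx":0.0015,"ty":0.0025,"tz":-0.024,"wx":0.2,"wy":0.2,"wz":0.2,"jaw":0},{"tx":0.0015,"ty":0.0025,"tz":-0.027,"wx":0.2,"wy":0.2,"wz":0.2,"jaw":0},{"tx":0.0015,"ty":0.0025,"tz":-0.03,"wx":0.2,"wy":0.2,"wz":0.2,"jaw":0},{"tx":0.0015,"ty":0.0025,"tz":-0.033,"wx":0.2,"wy":0.2,"wz":0.2,"jaw":0}]'
python3 - <<'E'
from h import *
show()
snap('wrist','w3');snap('top','t3')
E
```

```text
t: 4.12
eef_pos: [0.4779, 0.2221, 0.0299]
tool_rot: [0.462, -0.535, 0.462, 0.535]
ft_force: [0.1, -0.0, -0.3]
gripper_width: 0.499
t 4.125 pos [0.4779 0.2221 0.0299] q [ 0.74  0.46 -0.47 -0.   -0.63 -0.6 ] F [ 0.1 -0.  -0.3] w 0.4988546325270633 
R [[0.0, -0.989, -0.146], [0.001, -0.146, 0.989], [-1.0, -0.0, 0.001]]
```

View pics/w3.png

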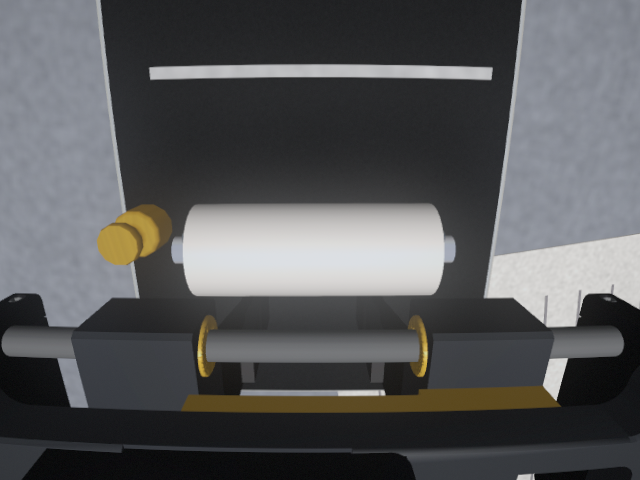

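View pics/t3.png

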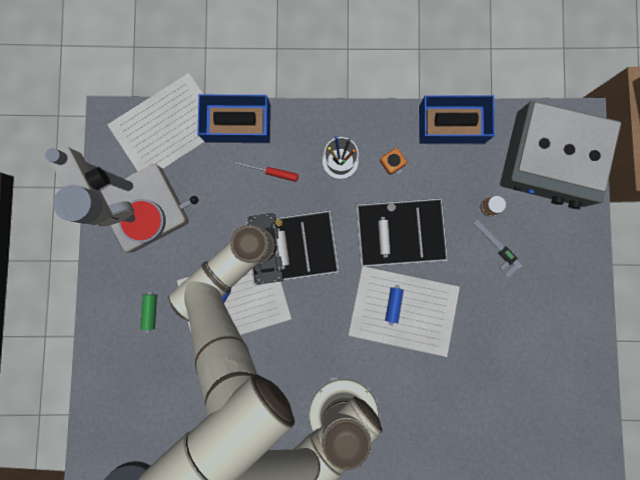

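Run:
```python
from wm import *
meas(load('w3'),.032,(165,195,462,300),(135,55,505,90))
```

```text
bbox [171, 204, 285, 93, 24139] centre mm [481.7 191.8] size [125.4  42.4] dir 8.55
bbox [149, 64, 344, 16, 4442] centre mm [489.4 115.9] size [151.    5.3] dir 8.36
roller rel line: along 3.4 across 76.1
```

```bash
python3 -m jog '[{"tx":0,"ty":0,"tz":-0.003,"wx":0,"wy":0,"wz":0,"jaw":0},{"tx":0,"ty":0,"tz":-0.006,"wx":0,"wy":0,"wz":0,"jaw":0},{"tx":0,"ty":0,"tz":-0.010,"wx":0,"wy":0,"wz":0,"jaw":0},{"tx":0,"ty":0,"tz":-0.014,"wx":0,"wy":0,"wz":0,"jaw":0},{"tx":0,"ty":0,"tz":-0.018,"wx":0,"wy":0,"wz":0,"jaw":0},{"tx":0,"ty":0,"tz":-0.022,"wx":0,"wy":0,"wz":0,"jaw":0},{"tx":0,"ty":0,"tz":-0.026,"wx":0,"wy":0,"wz":0,"jaw":0},{"tx":0,"ty":0,"tz":-0.03,"wx":0,"wy":0,"wz":0,"jaw":0}]'
python3 -m jog '[{"tx":0,"ty":0,"tz":-0.004,"wx":0,"wy":0,"wz":0,"jaw":0},{"tx":0,"ty":0,"tz":-0.008,"wx":0,"wy":0,"wz":0,"jaw":0},{"tx":0,"ty":0,"tz":-0.012,"wx":0,"wy":0,"wz":0,"jaw":0},{"tx":0,"ty":0,"tz":-0.016,"wx":0,"wy":0,"wz":0,"jaw":0},{"tx":0,"ty":0,"tz":-0.019,"wx":0,"wy":0,"wz":0,"jaw":0},{"tx":0,"ty":0,"tz":-0.022,"wx":0,"wy":0,"wz":0,"jaw":0},{"tx":0,"ty":0,"tz":-0.024,"wx":0,"wy":0,"wz":0,"jaw":0},{"tx":0,"ty":0,"tz":-0.026,"wx":0,"wy":0,"wz":0,"jaw":0}]'
python3 - <<'E'
from h import *
show()
snap('wrist','w4')
E
```

```text
t: 5.22
eef_pos: [0.4822, 0.192, 0.0299]
tool_rot: [0.462, -0.535, 0.462, 0.535]
ft_force: [0.2, -0.4, 0.4]
gripper_width: 0.5
t: 6.22
eef_pos: [0.486, 0.1662, 0.0299]
tool_rot: [0.462, -0.535, 0.462, 0.535]
ft_force: [0.0, -0.5, -0.5]
gripper_width: 0.497
t 6.225 pos [0.486  0.1662 0.0299] q [ 0.65  0.45 -0.51 -0.   -0.61 -0.5 ] F [ 0.  -0.5 -0.5] w 0.4970372686067214 
R [[0.0, -0.989, -0.146], [0.001, -0.146, 0.989], [-1.0, -0.0, 0.001]]
```

View pics/w4.png

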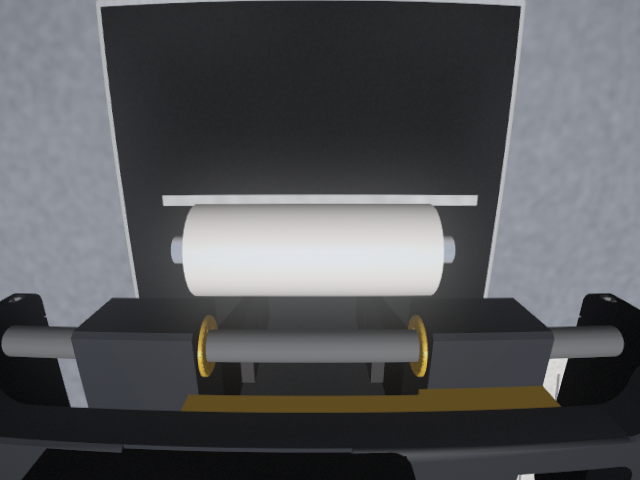

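Run:
```python
from wm import *
s=load('w4')
meas(s,.032,(165,207,462,300))
meas(s,.012,(160,190,182,206),(458,190,480,206))
# line centre via its two end pieces; axis offset
```

```text
bbox [171, 207, 285, 90, 23541] centre mm [489.9 136.5] size [125.2  41.2] dir 8.36
bbox [162, 195, 20, 11, 215] centre mm [559.4 126.5] size [9.5 4.8] dir 8.81
bbox [458, 195, 20, 11, 216] centre mm [419.4 106. ] size [9.6 4.9] dir 7.48
roller rel line: along 141.5 across 2.1
```

```bash
cat >> wm.py <<'E'
def axis(s,cols,rows,zax,a_deg,c):
    "tangent-ray bisector -> axis; across distance to line (centre c, dir a)"
    a=np.radians(a_deg);n=np.array([-np.sin(a),np.cos(a)]);u=np.array([np.cos(a),np.sin(a)])
    g=s['image'].max(2).astype(float);o=np.array(s['origin'])
    for x in cols:
        col=g[rows[0]:rows[1],x]; d=np.diff(cv2.GaussianBlur(col.reshape(-1,1),(1,5),0).ravel())
        m=col>130; idx=np.flatnonzero(m); t,b=rows[0]+idx[0]-.5,rows[0]+idx[-1]+.5
        W=ray(s,[[x,t],[x,b]],zax);e=W-o;e/=np.linalg.norm(e,axis=1)[:,None];d=e.sum(0)
        P=o+d*(zax-o[2])/d[2]
        print(x,t,b,'axis',(P[:2]*1000).round(1),'along',round(((P[:2]-c)@u)*1000,1),'across',round(((P[:2]-c)@n)*1000,1))
E
python3 - <<'E'
from wm import *
axis(load('w4'),(205,260,313,370,425),(206,330),.032,8.36,np.array([.4894,.11625]))
axis(load('w3'),(205,260,313,370,425),(190,330),.032,8.36,np.array([.4894,.1159]))
axis(load('w1'),(260,311,360),(85,170),.032,8.36,np.array([.4888,.118]))
E
```

```text
205 205.5 295.5 axis [536.7 142.1] along 50.6 across 18.7
260 205.5 295.5 axis [512.8 138.6] along 26.4 across 18.7
313 205.5 295.5 axis [489.9 135.2] along 3.3 across 18.7
370 205.5 295.5 axis [465.3 131.6] along -21.6 across 18.7
425 205.5 294.5 axis [441.4 127.9] along -45.8 across 18.5
205 206.5 295.5 axis [528.6 198.3] along 50.8 across 75.8
260 205.5 295.5 axis [504.7 194.5] along 26.5 across 75.6
313 205.5 295.5 axis [481.8 191.2] along 3.4 across 75.6
370 205.5 295.5 axis [457.2 187.6] along -21.4 across 75.6
425 205.5 294.5 axis [433.3 183.9] along -45.7 across 75.4
260 103.5 154.5 axis [519.5 210.8] along 43.9 across 87.4
311 102.5 154.5 axis [479.4 204.7] along 3.3 across 87.2
360 102.5 154.5 axis [440.8 198.9] along -35.7 across 87.1
```

```bash
python3 -m jog '[{"tx":0,"ty":0,"tz":-0.002,"wx":0,"wy":0,"wz":0,"jaw":0},{"tx":0,"ty":0,"tz":-0.004,"wx":0,"wy":0,"wz":0,"jaw":0},{"tx":0,"ty":0,"tz":-0.006,"wx":0,"wy":0,"wz":0,"jaw":0},{"tx":0,"ty":0,"tz":-0.008,"wx":0,"wy":0,"wz":0,"jaw":0},{"tx":0,"ty":0,"tz":-0.010,"wx":0,"wy":0,"wz":0,"jaw":0},{"tx":0,"ty":0,"tz":-0.0115,"wx":0,"wy":0,"wz":0,"jaw":0},{"tx":0,"ty":0,"tz":-0.0125,"wx":0,"wy":0,"wz":0,"jaw":0},{"tx":0,"ty":0,"tz":-0.0135,"wx":0,"wy":0,"wz":0,"jaw":0}]'
python3 - <<'E'
from h import *
show()
s=snap('wrist','w5');cv2.imwrite('pics/w5.png',s['image'][150:450,100:550,::-1]);snap('scene','s5')
E
```

```text
t: 7.28
eef_pos: [0.488, 0.1526, 0.0299]
tool_rot: [0.462, -0.535, 0.462, 0.535]
ft_force: [0.0, 0.8, 0.4]
gripper_width: 0.505
t 7.275 pos [0.488  0.1526 0.0299] q [ 0.62  0.44 -0.51 -0.   -0.61 -0.47] F [0.  0.8 0.4] w 0.5050673210475086 
R [[0.0, -0.989, -0.145], [0.001, -0.145, 0.989], [-1.0, -0.0, 0.001]]
```

View pics/w5.png

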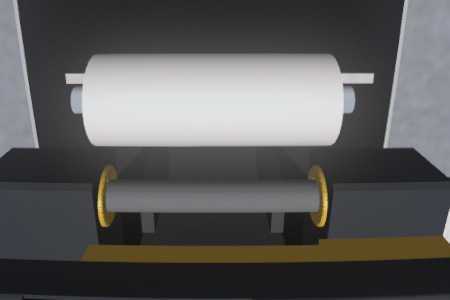

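View pics/s5.png

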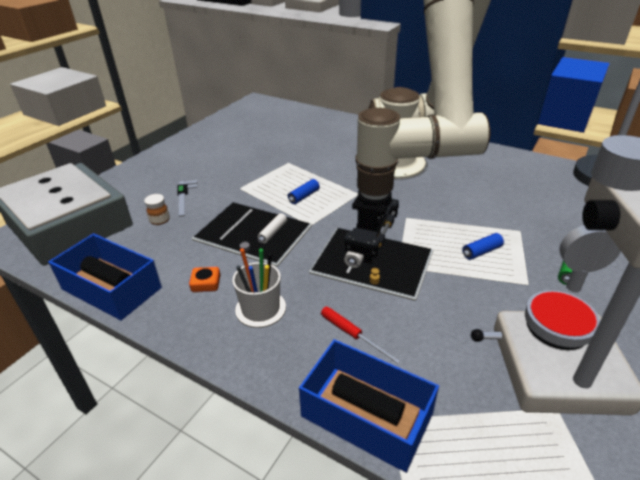

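Run:
```python
from wm import *
s=load('w5');im=s['image'].max(2)
L=[]
for x0,x1 in((168,179),(456,472)):
    r=[]
    for x in range(x0,x1):
        i=np.flatnonzero(im[215:238,x]>100)+215
        if len(i)>6:r.append((x,(i[0]+i[-1])/2,len(i)))
    r=np.array(r);print(r[::3]);L.append(ray(s,r[:,:2],.012)[:,:2].mean(0))
L=np.array(L);d=L[0]-L[1];print(L,np.degrees(np.arctan2(d[1],d[0])))
axis(s,(205,260,313,370,425),(195,330),.032,8.36,L.mean(0))
```

```text
[[168. 228.  11.]
 [171. 228.  11.]
 [174. 230.  12.]
 [177. 230.  12.]]
[[456. 228.  11.]
 [459. 228.  11.]
 [462. 228.  11.]
 [465. 228.  11.]
 [468. 228.  11.]
 [471. 228.  11.]]
[[0.56018419 0.12715731]
 [0.41954277 0.10618951]] 8.479596270842498
205 206.5 295.5 axis [538.6 128.7] along 50.0 across 4.8
260 205.5 296.5 axis [514.7 125.2] along 25.8 across 4.8
313 205.5 295.5 axis [491.9 121.6] along 2.7 across 4.6
370 205.5 295.5 axis [467.3 118. ] along -22.2 across 4.6
425 205.5 295.5 axis [443.3 114.6] along -46.4 across 4.7
```

```bash
python3 -m jog '[{"tx":0,"ty":0,"tz":-0.001,"wx":0,"wy":0,"wz":0,"jaw":0},{"tx":0,"ty":0,"tz":-0.002,"wx":0,"wy":0,"wz":0,"jaw":0},{"tx":0,"ty":0,"tz":-0.003,"wx":0,"wy":0,"wz":0,"jaw":0},{"tx":0,"ty":0,"tz":-0.0037,"wx":0,"wy":0,"wz":0,"jaw":0},{"tx":0,"ty":0,"tz":-0.0043,"wx":0,"wy":0,"wz":0,"jaw":0},{"tx":0,"ty":0,"tz":-0.0048,"wx":0,"wy":0,"wz":0,"jaw":0},{"tx":0,"ty":0,"tz":-0.0048,"wx":0,"wy":0,"wz":0,"jaw":0}]'
python3 -m jog '[{"tx":0,"ty":0,"tz":0.005,"wx":0,"wy":0,"wz":0,"jaw":0},{"tx":0,"ty":0,"tz":0.02,"wx":0,"wy":0,"wz":0,"jaw":0},{"tx":-0.015,"ty":0,"tz":0.045,"wx":0,"wy":0,"wz":0,"jaw":0},{"tx":-0.05,"ty":0,"tz":0.06,"wx":0,"wy":0,"wz":0,"jaw":0},{"tx":-0.1,"ty":0,"tz":0.07,"wx":0,"wy":0,"wz":0,"jaw":0},{"tx":-0.13,"ty":0,"tz":0.07,"wx":0,"wy":0,"wz":0,"jaw":0},{"tx":-0.13,"ty":0,"tz":0.07,"wx":0,"wy":0,"wz":0,"jaw":0}]'
python3 - <<'E'
from h import *
show();snap('wrist','w6')
E
```

```text
t: 8.25
eef_pos: [0.4886, 0.1477, 0.0298]
tool_rot: [0.462, -0.535, 0.462, 0.535]
ft_force: [0.3, -0.2, -0.6]
gripper_width: 0.499
t: 9.12
eef_pos: [0.4795, 0.219, 0.1627]
tool_rot: [-0.464, 0.536, -0.459, -0.535]
ft_force: [-0.3, 0.2, -0.8]
gripper_width: 0.5
t 9.125 pos [0.4795 0.219  0.1627] q [ 0.74  0.28 -0.34 -0.   -0.94 -0.59] F [-0.3  0.2 -0.8] w 0.5002902984643686 
R [[0.005, -0.989, -0.147], [0.005, -0.147, 0.989], [-1.0, -0.006, 0.004]]
```

View pics/w6.png

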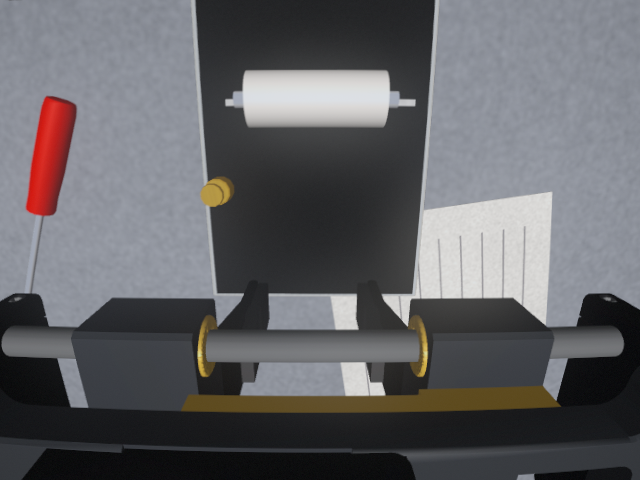

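```bash
cat >> wm.py <<'E'
def ends(s,rngs,rows,thr=100):
    g=s['image'].max(2).astype(float);L=[]
    for x0,x1 in rngs:
        r=[]
        for x in range(x0,x1):
            c=np.clip(g[rows[0]:rows[1],x]-70,0,None);r.append((x,(c*np.arange(*rows)).sum()/c.sum()))
        L.append(ray(s,r,.012)[:,:2].mean(0));print(np.round(r[0],1),np.round(r[-1],1),L[-1].round(4))
    L=np.array(L);d=L[0]-L[1];a=np.degrees(np.arctan(d[1]/d[0]));print('line dir',a,'c',L.mean(0));return L.mean(0),a
E
python3 - <<'E'
from wm import *
s=load('w6')
c,a=ends(s,((227,232),(404,413)),(95,111))
axis(s,(250,280,317,350,383),(55,140),.032,a,c)
E
```

```text
[227.  102.1] [231. 102.] [0.5602 0.1264]
[404.  102.2] [412.  102.3] [0.4201 0.1058]
line dir 8.342397847419608 c [0.49012979 0.11608184]
250 70.5 125.5 axis [540.4 122.6] along 50.7 across -0.9
280 69.5 125.5 axis [518.5 119.2] along 28.5 across -1.0
317 69.5 125.5 axis [491.6 115.3] along 1.3 across -1.0
350 69.5 125.5 axis [467.6 111.7] along -22.9 across -1.1
383 70.5 125.5 axis [443.5 108.3] along -47.2 across -0.9
```

Run:
```python
from h import *
togo([.516,-.035,.18],4.5)
```

```text
shift mm [ -19.8   -0.3 -255.8] rot [3.9 0.1 0.1]
```

```bash
python3 -m jog '[{"tx":-0.02,"ty":0,"tz":-0.04,"wx":2,"wy":0.1,"wz":0.1,"jaw":0},{"tx":-0.02,"ty":0,"tz":-0.09,"wx":3.9,"wy":0.1,"wz":0.1,"jaw":0},{"tx":-0.02,"ty":0,"tz":-0.14,"wx":3.9,"wy":0.1,"wz":0.1,"jaw":0},{"tx":-0.02,"ty":0,"tz":-0.19,"wx":3.9,"wy":0.1,"wz":0.1,"jaw":0},{"tx":-0.02,"ty":0,"tz":-0.235,"wx":3.9,"wy":0.1,"wz":0.1,"jaw":0},{"tx":-0.02,"ty":0,"tz":-0.256,"wx":3.9,"wy":0.1,"wz":0.1,"jaw":0},{"tx":-0.02,"ty":0,"tz":-0.256,"wx":3.9,"wy":0.1,"wz":0.1,"jaw":0}]'
python3 - <<'E'
from wm import *
show();w=snap('wrist','w7');s=snap('top','t7')
togo([.5185-.079*.043,-.118+.997*.043,.03],4.5)
c=s['image'][180:300,230:470];cv2.imwrite('pics/t7.png',cv2.resize(c,None,fx=3.3,fy=3.3,interpolation=cv2.INTER_CUBIC)[:,:,::-1])
E
```

```text
t: 10.05
eef_pos: [0.5149, -0.0363, 0.1784]
tool_rot: [0.48, -0.518, 0.482, 0.519]
ft_force: [-0.4, 0.2, -1.6]
gripper_width: 0.501
t 10.05 pos [ 0.5149 -0.0363  0.1784] q [ 0.24  0.25 -0.34 -0.   -0.99 -0.17] F [-0.4  0.2 -1.6] w 0.5014199550358411 
R [[-0.003, -0.997, -0.075], [0.0, -0.075, 0.997], [-1.0, 0.003, 0.0]]
shift mm [149.    2.8 -40.1] rot [-0.   0.  -0.1]
```

View pics/t7.png

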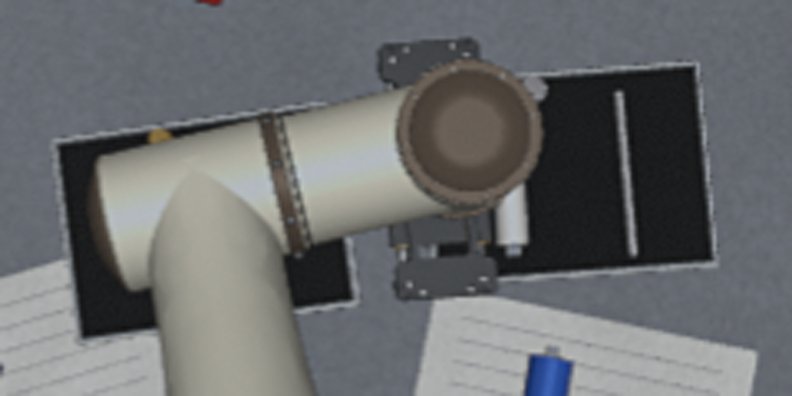

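View pics/w7.png

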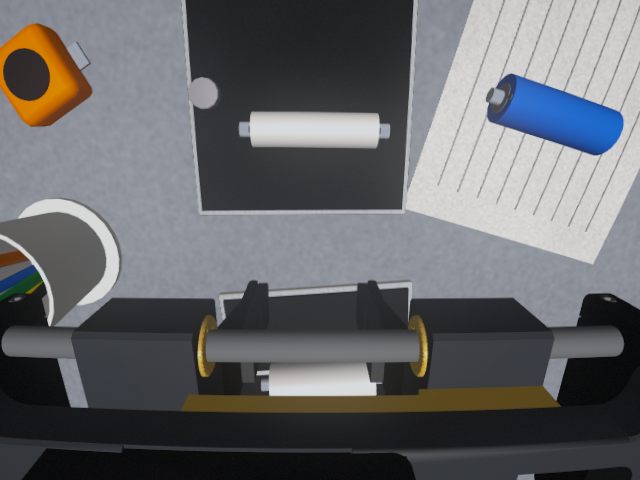

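```bash
python3 -m jog '[{"tx":0.05,"ty":0.001,"tz":-0.01,"wx":0,"wy":0,"wz":0,"jaw":0},{"tx":0.1,"ty":0.002,"tz":-0.02,"wx":0,"wy":0,"wz":0,"jaw":0},{"tx":0.14,"ty":0.003,"tz":-0.03,"wx":0,"wy":0,"wz":0,"jaw":0},{"tx":0.15,"ty":0.003,"tz":-0.035,"wx":0,"wy":0,"wz":0,"jaw":0},{"tx":0.151,"ty":0.003,"tz":-0.038,"wx":0,"wy":0,"wz":0,"jaw":0},{"tx":0.151,"ty":0.003,"tz":-0.04,"wx":0,"wy":0,"wz":0,"jaw":0},{"tx":0.151,"ty":0.003,"tz":-0.04,"wx":0,"wy":0,"wz":0,"jaw":0}]'
python3 - <<'E'
from wm import *
show();w=snap('wrist','w8');s=snap('scene','s8')
togo([.5185-.079*.0235,-.118+.997*.0235,.0275],4.5)
E
```

```text
t: 11.02
eef_pos: [0.5159, -0.0748, 0.0295]
tool_rot: [-0.48, 0.519, -0.48, -0.519]
ft_force: [-0.1, 0.5, -0.0]
gripper_width: 0.499
t 11.025 pos [ 0.5159 -0.0748  0.0295] q [ 0.17  0.46 -0.49 -0.   -0.62 -0.09] F [-0.1  0.5 -0. ] w 0.499261032265882 
R [[0.001, -0.997, -0.078], [0.001, -0.078, 0.997], [-1.0, -0.001, 0.001]]
shift mm [  1.5   0.4 -19.8] rot [-0.  0. -0.]
```

View pics/w8.png

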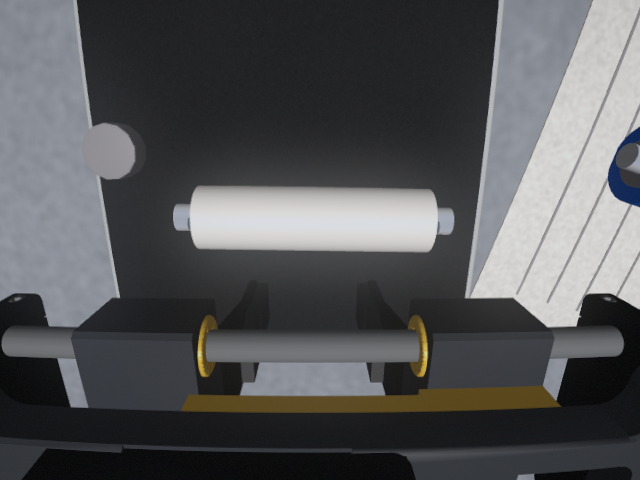

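View pics/s8.png

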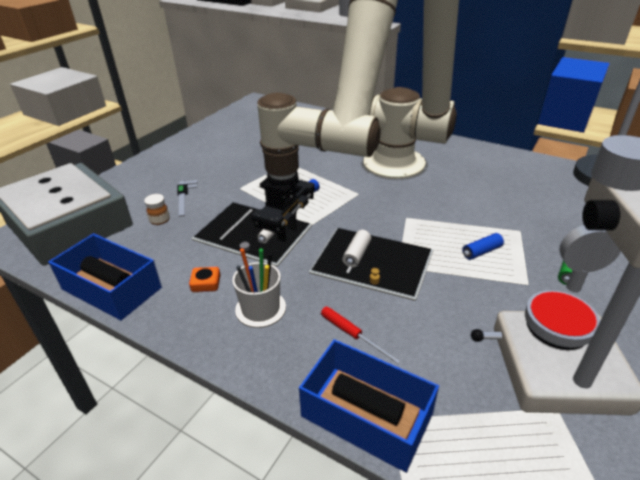

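```bash
python3 -m jog '[{"tx":0.002,"ty":0,"tz":-0.009,"wx":0,"wy":0,"wz":0,"jaw":0},{"tx":0.002,"ty":0,"tz":-0.014,"wx":0,"wy":0,"wz":0,"jaw":0},{"tx":0.002,"ty":0,"tz":-0.017,"wx":0,"wy":0,"wz":0,"jaw":0},{"tx":0.002,"ty":0,"tz":-0.02,"wx":0,"wy":0,"wz":0,"jaw":0},{"tx":0.002,"ty":0,"tz":-0.023,"wx":0,"wy":0,"wz":0,"jaw":0},{"tx":0.002,"ty":0,"tz":-0.026,"wx":0,"wy":0,"wz":0,"jaw":0},{"tx":0.002,"ty":0,"tz":-0.029,"wx":0,"wy":0,"wz":0,"jaw":0},{"tx":0.002,"ty":0,"tz":-0.032,"wx":0,"wy":0,"wz":0,"jaw":0}]'
python3 -m jog '[{"tx":0,"ty":0,"tz":-0.003,"wx":0,"wy":0,"wz":0,"jaw":0},{"tx":0,"ty":0,"tz":-0.006,"wx":0,"wy":0,"wz":0,"jaw":0},{"tx":0,"ty":0,"tz":-0.010,"wx":0,"wy":0,"wz":0,"jaw":0},{"tx":0,"ty":0,"tz":-0.014,"wx":0,"wy":0,"wz":0,"jaw":0},{"tx":0,"ty":0,"tz":-0.018,"wx":0,"wy":0,"wz":0,"jaw":0},{"tx":0,"ty":0,"tz":-0.022,"wx":0,"wy":0,"wz":0,"jaw":0},{"tx":0,"ty":0,"tz":-0.026,"wx":0,"wy":0,"wz":0,"jaw":0},{"tx":0,"ty":0,"tz":-0.03,"wx":0,"wy":0,"wz":0,"jaw":0}]'
python3 - <<'E'
from wm import *
show();w=snap('wrist','w9')
E
```

```text
t: 12.12
eef_pos: [0.5181, -0.1069, 0.0271]
tool_rot: [0.48, -0.519, 0.48, 0.519]
ft_force: [-0.1, 0.6, 0.2]
gripper_width: 0.502
t: 13.12
eef_pos: [0.5204, -0.1371, 0.027]
tool_rot: [0.48, -0.519, 0.48, 0.519]
ft_force: [0.9, -1.1, -1.0]
gripper_width: 0.5
t 13.125 pos [ 0.5204 -0.1371  0.027 ] q [ 0.04  0.48 -0.45 -0.   -0.64  0.04] F [ 0.9 -1.1 -1. ] w 0.4998538061183169 
R [[-0.0, -0.997, -0.078], [0.001, -0.078, 0.997], [-1.0, 0.0, 0.001]]
```

View pics/w9.png

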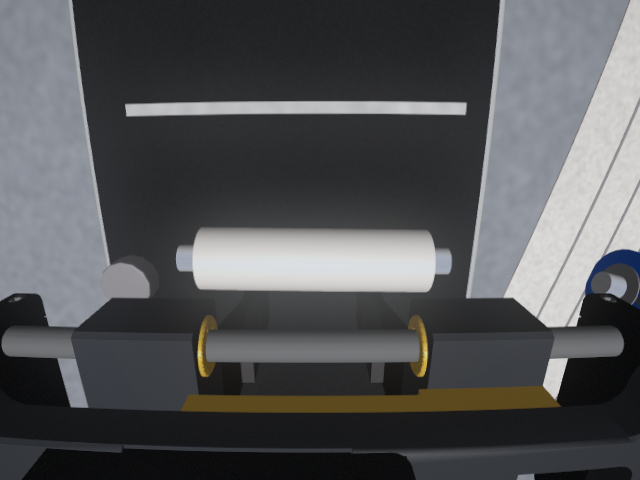

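Run:
```python
from wm import *
s=load('w9')
meas(s,.026,(170,215,460,296),(115,90,480,125))
c,a=ends(s,((130,200),(400,460)),(95,122))
axis(s,(205,260,313,370,425),(210,325),.026,a,c)
```

```text
bbox [176, 228, 276, 65, 15665] centre mm [ 521.5 -162.3] size [125.1  29.7] dir 3.68
bbox [125, 101, 342, 16, 4396] centre mm [ 534.8 -227.6] size [151.    5.4] dir 4.52
roller rel line: along -8.1 across 66.1
[130.  109.7] [199.  108.1] [ 0.5922 -0.223 ]
[400.  107.3] [459.  108.2] [ 0.4759 -0.2322]
line dir 4.519715343245194 c [ 0.53404917 -0.22761262]
205 229.5 288.5 axis [ 570.4 -159.4] along 41.6 across 65.1
260 229.5 290.5 axis [ 545.5 -160.9] along 16.7 across 65.6
313 230.5 290.5 axis [ 521.8 -162.5] along -7.1 across 65.9
370 231.5 291.5 axis [ 496.2 -164. ] along -32.7 across 66.4
425 232.5 291.5 axis [ 471.3 -165.6] along -57.7 across 66.8
```

```bash
python3 -m jog '[{"tx":0,"ty":0,"tz":-0.002,"wx":-0.3,"wy":0,"wz":0,"jaw":0},{"tx":0,"ty":0,"tz":-0.005,"wx":-0.3,"wy":0,"wz":0,"jaw":0},{"tx":0,"ty":0,"tz":-0.008,"wx":-0.3,"wy":0,"wz":0,"jaw":0},{"tx":0,"ty":0,"tz":-0.011,"wx":-0.3,"wy":0,"wz":0,"jaw":0},{"tx":0,"ty":0,"tz":-0.015,"wx":-0.3,"wy":0,"wz":0,"jaw":0},{"tx":0,"ty":0,"tz":-0.019,"wx":-0.3,"wy":0,"wz":0,"jaw":0},{"tx":0,"ty":0,"tz":-0.023,"wx":-0.3,"wy":0,"wz":0,"jaw":0},{"tx":0,"ty":0,"tz":-0.027,"wx":-0.3,"wy":0,"wz":0,"jaw":0}]'
python3 -m jog '[{"tx":0,"ty":0,"tz":-0.003,"wx":0,"wy":0,"wz":0,"jaw":0},{"tx":0,"ty":0,"tz":-0.006,"wx":0,"wy":0,"wz":0,"jaw":0},{"tx":0,"ty":0,"tz":-0.009,"wx":0,"wy":0,"wz":0,"jaw":0},{"tx":0,"ty":0,"tz":-0.012,"wx":0,"wy":0,"wz":0,"jaw":0},{"tx":0,"ty":0,"tz":-0.015,"wx":0,"wy":0,"wz":0,"jaw":0},{"tx":0,"ty":0,"tz":-0.018,"wx":0,"wy":0,"wz":0,"jaw":0},{"tx":0,"ty":0,"tz":-0.02,"wx":0,"wy":0,"wz":0,"jaw":0},{"tx":0,"ty":0,"tz":-0.022,"wx":0,"wy":0,"wz":0,"jaw":0}]'
python3 - <<'E'
from wm import *
show();w=snap('wrist','w10')
E
```

```text
t: 14.18
eef_pos: [0.5226, -0.1646, 0.027]
tool_rot: [0.479, -0.52, 0.479, 0.521]
ft_force: [-0.5, 0.5, 0.5]
gripper_width: 0.503
t: 15.18
eef_pos: [0.5244, -0.1866, 0.027]
tool_rot: [0.479, -0.52, 0.479, 0.52]
ft_force: [0.1, -0.5, 0.6]
gripper_width: 0.5
t 15.175 pos [ 0.5244 -0.1866  0.027 ] q [-0.05  0.51 -0.4  -0.   -0.66  0.13] F [ 0.1 -0.5  0.6] w 0.4999573146728613 
R [[-0.0, -0.997, -0.083], [0.001, -0.083, 0.997], [-1.0, -0.0, 0.001]]
```

View pics/w10.png

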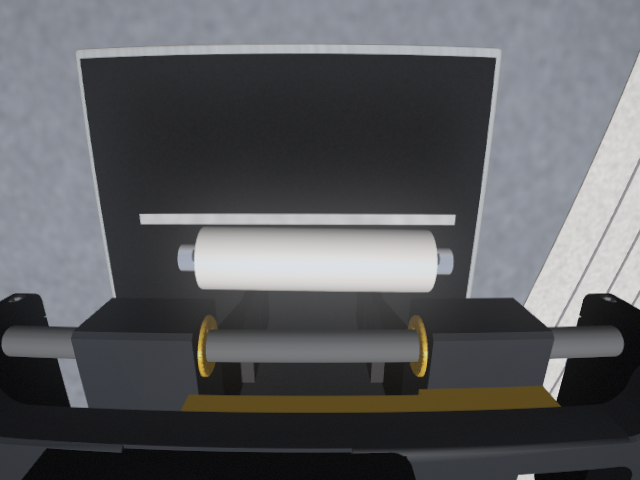

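Run:
```python
from wm import *
s=load('w10')
meas(s,.026,(170,227,460,296),(130,208,470,226))
c,a=ends(s,((143,190),(410,452)),(210,227))
axis(s,(205,260,313,370,425),(226,325),.026,a,c)
```

```text
bbox [177, 228, 277, 65, 15728] centre mm [ 524.8 -212. ] size [125.2  29.8] dir 3.78
bbox [139, 213, 317, 12, 3599] centre mm [ 534.9 -227.3] size [150.9   5.4] dir 4.61
roller rel line: along -8.8 across 16.0
[143.  218.7] [189.  218.6] [ 0.5971 -0.2223]
[410.  219.1] [451.  219.4] [ 0.4714 -0.2322]
line dir 4.5157682990042245 c [ 0.53428105 -0.22724262]
205 228.5 288.5 axis [ 574.4 -209. ] along 41.5 across 15.0
260 229.5 289.5 axis [ 549.6 -210.6] along 16.6 across 15.4
313 230.5 290.5 axis [ 525.9 -212.1] along -7.1 across 15.8
370 230.5 291.5 axis [ 500.4 -213.9] along -32.7 across 16.0
425 232.5 291.5 axis [ 475.4 -215.4] along -57.7 across 16.4
```

```bash
python3 -m jog '[{"tx":0,"ty":0,"tz":-0.0015,"wx":0,"wy":0,"wz":0,"jaw":0},{"tx":0,"ty":0,"tz":-0.003,"wx":0,"wy":0,"wz":0,"jaw":0},{"tx":0,"ty":0,"tz":-0.005,"wx":0,"wy":0,"wz":0,"jaw":0},{"tx":0,"ty":0,"tz":-0.0065,"wx":0,"wy":0,"wz":0,"jaw":0},{"tx":0,"ty":0,"tz":-0.008,"wx":0,"wy":0,"wz":0,"jaw":0},{"tx":0,"ty":0,"tz":-0.0095,"wx":0,"wy":0,"wz":0,"jaw":0},{"tx":0,"ty":0,"tz":-0.0105,"wx":0,"wy":0,"wz":0,"jaw":0},{"tx":0,"ty":0,"tz":-0.0115,"wx":0,"wy":0,"wz":0,"jaw":0}]'
python3 - <<'E'
from wm import *
show();s=snap('wrist','w11');cv2.imwrite('pics/w11.png',s['image'][150:450,100:550,::-1])
E
```

```text
t: 16.23
eef_pos: [0.5254, -0.1983, 0.027]
tool_rot: [0.479, -0.52, 0.479, 0.52]
ft_force: [0.2, 0.1, 0.2]
gripper_width: 0.501
t 16.225 pos [ 0.5254 -0.1983  0.027 ] q [-0.07  0.51 -0.39 -0.   -0.67  0.16] F [0.2 0.1 0.2] w 0.5008320308113309 
R [[-0.0, -0.997, -0.083], [0.001, -0.083, 0.997], [-1.0, 0.0, 0.001]]
```

View pics/w11.png

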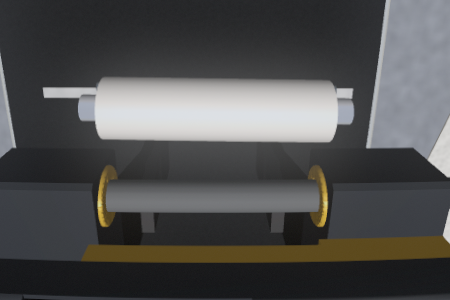

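Run:
```python
from wm import *
s=load('w11')
c,a=ends(s,((145,177),(440,452)),(234,248))
axis(s,(205,260,313,370,425),(215,325),.026,4.52,np.array([.5343,-.2272]))
axis(s,(205,260,313,370,425),(215,325),.026,a,c)
```

```text
[145.  242.2] [176.  242.1] [ 0.6013 -0.2219]
[440.  242.6] [451.  242.6] [ 0.463 -0.233]
line dir 4.578442837051831 c [ 0.53212475 -0.22743849]
205 229.5 288.5 axis [ 575.4 -220.4] along 41.5 across 3.5
260 229.5 290.5 axis [ 550.6 -222. ] along 16.7 across 3.9
313 230.5 290.5 axis [ 526.9 -223.7] along -7.1 across 4.0
370 231.5 291.5 axis [ 501.3 -225.3] along -32.7 across 4.4
425 232.5 291.5 axis [ 476.4 -227.1] along -57.7 across 4.7
205 229.5 288.5 axis [ 575.4 -220.4] along 43.7 across 3.5
260 229.5 290.5 axis [ 550.6 -222. ] along 18.9 across 3.9
313 230.5 290.5 axis [ 526.9 -223.7] along -4.9 across 4.1
370 231.5 291.5 axis [ 501.3 -225.3] along -30.5 across 4.5
425 232.5 291.5 axis [ 476.4 -227.1] along -55.5 across 4.8
```

```bash
python3 -m jog '[{"tx":0,"ty":0,"tz":-0.001,"wx":0,"wy":0,"wz":0,"jaw":0},{"tx":0,"ty":0,"tz":-0.002,"wx":0,"wy":0,"wz":0,"jaw":0},{"tx":0,"ty":0,"tz":-0.0028,"wx":0,"wy":0,"wz":0,"jaw":0},{"tx":0,"ty":0,"tz":-0.0034,"wx":0,"wy":0,"wz":0,"jaw":0},{"tx":0,"ty":0,"tz":-0.0039,"wx":0,"wy":0,"wz":0,"jaw":0},{"tx":0,"ty":0,"tz":-0.0042,"wx":0,"wy":0,"wz":0,"jaw":0},{"tx":0,"ty":0,"tz":-0.0042,"wx":0,"wy":0,"wz":0,"jaw":0}]'
python3 -m jog '[{"tx":0,"ty":0,"tz":0.005,"wx":0,"wy":0,"wz":0,"jaw":0},{"tx":0,"ty":0,"tz":0.02,"wx":0,"wy":0,"wz":0,"jaw":0},{"tx":-0.015,"ty":0,"tz":0.045,"wx":0,"wy":0,"wz":0,"jaw":0},{"tx":-0.05,"ty":0,"tz":0.06,"wx":0,"wy":0,"wz":0,"jaw":0},{"tx":-0.1,"ty":0,"tz":0.07,"wx":0,"wy":0,"wz":0,"jaw":0},{"tx":-0.13,"ty":0,"tz":0.07,"wx":0,"wy":0,"wz":0,"jaw":0},{"tx":-0.13,"ty":0,"tz":0.07,"wx":0,"wy":0,"wz":0,"jaw":0}]'
python3 - <<'E'
from wm import *
show();snap('wrist','w12');s=snap('top','t12')
c=s['image'][180:300,230:470];cv2.imwrite('pics/t12.png',cv2.resize(c,None,fx=3.3,fy=3.3,interpolation=cv2.INTER_CUBIC)[:,:,::-1])
E
```

```text
t: 17.15
eef_pos: [0.5258, -0.2026, 0.027]
tool_rot: [0.479, -0.52, 0.479, 0.52]
ft_force: [-0.5, 0.4, 0.8]
gripper_width: 0.502
t: 18.02
eef_pos: [0.5215, -0.1319, 0.1599]
tool_rot: [-0.48, 0.522, -0.477, -0.519]
ft_force: [0.0, -0.4, -0.5]
gripper_width: 0.502
t 18.025 pos [ 0.5215 -0.1319  0.1599] q [ 0.05  0.3  -0.32 -0.   -0.95  0.03] F [ 0.  -0.4 -0.5] w 0.5024436853380766 
R [[0.006, -0.996, -0.084], [0.001, -0.084, 0.996], [-1.0, -0.006, -0.0]]
```

View pics/w12.png

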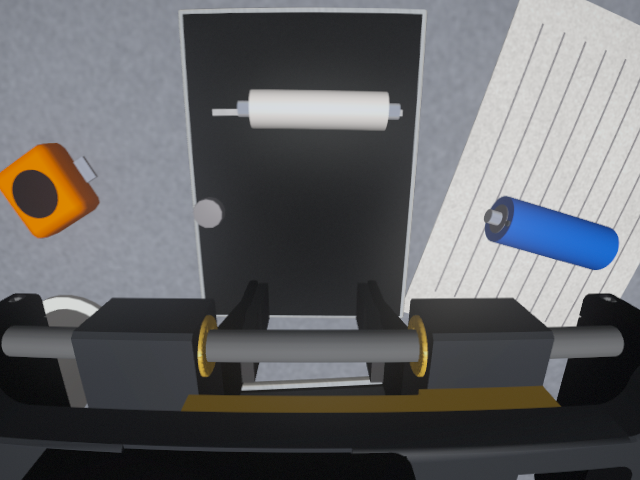

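View pics/t12.png

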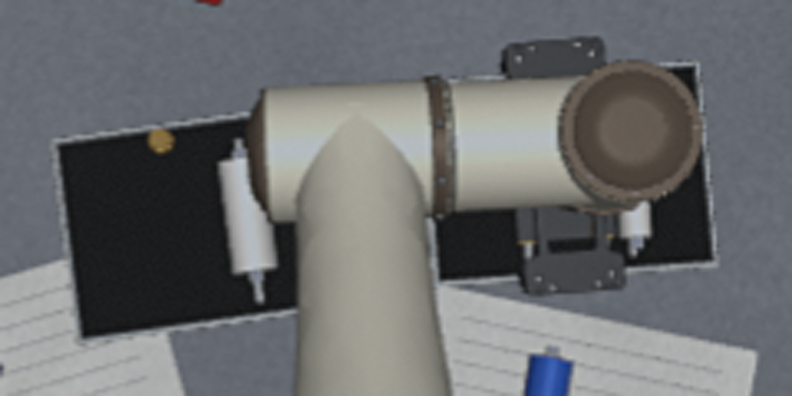

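Run:
```python
from wm import *
s=load('w12')
c,a=ends(s,((214,234),),(104,120)) if 0 else (np.array([.5343,-.2272]),4.52)
print(ray(s,[[214,112.5],[225,112.5],[232,112.5],[402,113.5]],.012).round(4))
axis(s,(255,290,320,350,382),(75,145),.026,a,c)
togo([.3,-.5,.26],90)
```

```text
[[ 0.6076 -0.2212  0.012 ]
 [ 0.5988 -0.2218  0.012 ]
 [ 0.5933 -0.2222  0.012 ]
 [ 0.4594 -0.2327  0.012 ]]
255 89.5 126.5 axis [ 573.  -226.1] along 38.6 across -1.9
290 89.5 127.5 axis [ 546.7 -227.8] along 12.3 across -1.5
320 89.5 128.5 axis [ 524.3 -229.2] along -10.1 across -1.2
350 90.5 128.5 axis [ 501.9 -230.8] along -32.6 across -1.0
382 91.5 129.5 axis [ 477.9 -232.3] along -56.7 across -0.6
shift mm [-103.7  249.2 -348.3] rot [-85.2   0.1   0. ]
```

```bash
python3 -m jog '[{"tx":-0.06,"ty":0,"tz":0,"wx":0,"wy":0,"wz":0,"jaw":0},{"tx":-0.1,"ty":0.03,"tz":-0.04,"wx":10,"wy":0,"wz":0,"jaw":0},{"tx":-0.104,"ty":0.249,"tz":-0.348,"wx":50,"wy":0,"wz":0,"jaw":0},{"tx":-0.104,"ty":0.249,"tz":-0.348,"wx":50,"wy":0,"wz":0,"jaw":0},{"tx":-0.104,"ty":0.249,"tz":-0.348,"wx":50,"wy":0,"wz":0,"jaw":0},{"tx":-0.104,"ty":0.249,"tz":-0.348,"wx":50,"wy":0,"wz":0,"jaw":0},{"tx":-0.104,"ty":0.249,"tz":-0.348,"wx":50,"wy":0,"wz":0,"jaw":0},{"tx":-0.104,"ty":0.249,"tz":-0.348,"wx":50,"wy":0,"wz":0,"jaw":0}]'
python3 - <<'E'
from wm import *
show();s=snap('top','t13')
c=s['image'][180:300,230:470];cv2.imwrite('pics/t13.png',cv2.resize(c,None,fx=3.3,fy=3.3,interpolation=cv2.INTER_CUBIC)[:,:,::-1])
E
```

```text
t: 19.12
eef_pos: [0.3008, -0.4971, 0.2583]
tool_rot: [0.653, -0.268, 0.654, 0.271]
ft_force: [0.8, -0.0, -0.3]
gripper_width: 0.502
t 19.125 pos [ 0.3008 -0.4971  0.2583] q [-0.75  0.3  -0.06 -0.   -1.22 -0.04] F [ 0.8 -0.  -0.3] w 0.5015639739277044 
R [[-0.003, -0.704, 0.71], [0.004, 0.71, 0.704], [-1.0, 0.005, 0.001]]
```

View pics/t13.png

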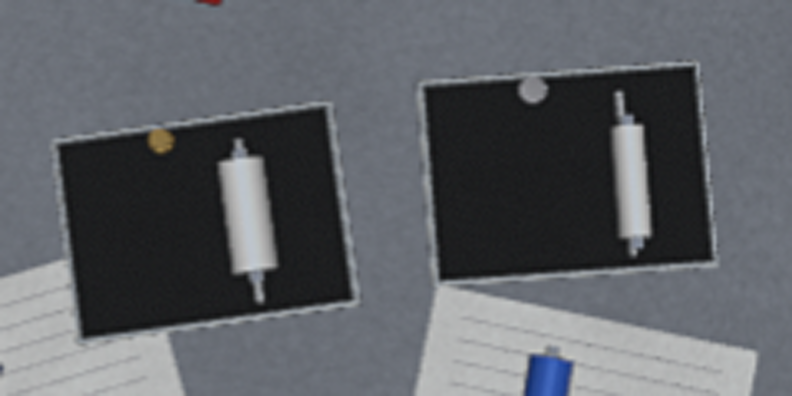

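Run:
```python
from wm import *
s0=load('top0');s=load('t13')
def lineofs(s,reg,z,thr):
    g=s['image'].max(2).astype(float);x0,y0,x1,y1=reg;pts=[]
    for y in range(y0,y1):
        c=np.clip(g[y,x0:x1]-thr,0,None)
        if c.sum()>20:pts.append((( c*np.arange(x0,x1)).sum()/c.sum(),y,(g[y,x0:x1]>100).sum()))
    return np.array(pts)
for k,reg,z,R,wmin in(('A',(292,218,320,276),.032,.02,11),('B',(408,203,434,264),.026,.014,7)):
    l=lineofs(s0,reg,.012,60);L=ray(s0,l[3:-3,:2],.012)[:,:2]*1000
    v=cv2.fitLine(L.astype(np.float32),cv2.DIST_L2,0,.01,.01).ravel();a=np.arctan(v[1]/v[0]);u=np.array([np.cos(a),np.sin(a)]);n=np.array([-u[1],u[0]])
    e=ray(s0,[l[0,:2],l[-1,:2]],.012)[:,:2]*1000;c=e.mean(0)
    p=lineofs(s,reg,z,60);b=p[p[:,2]>=wmin]
    # tangent edges at half level
    g=s['image'].max(2).astype(float);P=[];o=np.array(s['origin'])
    for y in b[1:-1,1].astype(int):
        r=g[y,reg[0]:reg[2]];i=np.flatnonzero(r>100);i0,i1=i[0],i[-1]
        xl=reg[0]+i0-(r[i0]-100)/(r[i0]-r[i0-1]);xr=reg[0]+i1+(r[i1]-100)/(r[i1]-r[i1+1])
        W=ray(s,[[xl,y],[xr,y]],z);d=W-o;d/=np.linalg.norm(d,axis=1)[:,None];d=d.sum(0);P.append((o+d*(z-o[2])/d[2])[:2]*1000)
    P=np.array(P);vv=cv2.fitLine(P.astype(np.float32),cv2.DIST_L2,0,.01,.01).ravel()
    print(k,'line c',c.round(1),'dir',np.degrees(a).round(2),'roller c',P.mean(0).round(1),'dir',np.degrees(np.arctan(vv[1]/vv[0])).round(2),'across',((P-L.mean(0))@n).mean().round(2),'along span',((P-c)@u).min().round(1),((P-c)@u).max().round(1))
```

```text
A line c [483.4 112.1] dir 8.41 roller c [492.5 117.8] dir 8.51 across -0.53 along span -35.1 54.9Traceback (most recent call last):
  File "<stdin>", line 18, in <module>
IndexError: index 26 is out of bounds for axis 0 with size 26
```

Run:
```python
from wm import *
s=load('t13');g=s['image'].max(2).astype(float);o=np.array(s['origin'])
for k,x0,x1,ys,z,lc,la in(('A',290,322,range(232,260),.032,(489.4,117.7),8.41),('B',405,438,range(221,249),.026,(533.8,-226.0),4.55)):
    P=[]
    for y in ys:
        r=g[y,x0:x1];i=np.flatnonzero(r>100);i0,i1=i[0],i[-1]
        xl=x0+i0-(r[i0]-100)/(r[i0]-r[i0-1]);xr=x0+i1+(r[i1]-100)/(r[i1]-r[i1+1])
        W=ray(s,[[xl,y],[xr,y]],z);d=W-o;d/=np.linalg.norm(d,axis=1)[:,None];d=d.sum(0);P.append((o+d*(z-o[2])/d[2])[:2]*1000)
    P=np.array(P);a=np.radians(la);n=np.array([-np.sin(a),np.cos(a)]);v=cv2.fitLine(P.astype(np.float32),cv2.DIST_L2,0,.01,.01).ravel()
    ac=(P-lc)@n
    print(k,ac.mean().round(2),'ends',ac[:5].mean().round(2),ac[-5:].mean().round(2),'dir',np.degrees(np.arctan(v[1]/v[0])).round(2))
# other things moved?
d=cv2.absdiff(load('top0')['image'],s['image']).max(2);m=cv2.morphologyEx((d>45).astype(np.uint8),cv2.MORPH_OPEN,np.ones((2,2)))
n,l,st,c=cv2.connectedComponentsWithStats(m);print([x.tolist() for x in st[1:] if x[4]>12])
snap('scene','s13')
```

```text
A -0.36 ends -0.35 -0.48 dir 8.51
B -1.75 ends -1.95 -1.36 dir 4.01
[[420, 216, 8, 40, 202], [379, 218, 12, 41, 369], [416, 220, 6, 33, 101], [297, 227, 18, 37, 481], [268, 230, 18, 41, 508], [525, 240, 36, 36, 533], [339, 247, 301, 233, 23795], [601, 286, 11, 16, 41], [594, 295, 46, 44, 1161], [552, 303, 50, 66, 1131], [492, 332, 12, 15, 48], [482, 352, 7, 9, 22], [466, 363, 58, 41, 231], [315, 369, 20, 10, 108], [288, 377, 47, 58, 1012], [323, 376, 39, 53, 812], [370, 381, 10, 5, 36], [622, 380, 18, 35, 345], [352, 414, 7, 7, 19], [316, 433, 6, 6, 23], [347, 472, 9, 4, 25]]
```

View pics/s13.png

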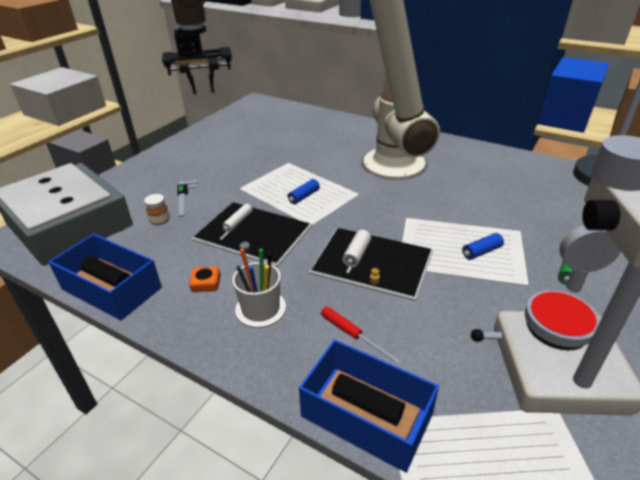

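Run:
```python
from wm import *
def ax(s,x0,x1,ys,z,lc,la,thr,vert=False):
    g=s['image'].max(2).astype(float);o=np.array(s['origin']);P=[]
    if vert:g=g.T
    for y in ys:
        r=g[y,x0:x1];i=np.flatnonzero(r>thr);i0,i1=i[0],i[-1]
        xl=x0+i0-(r[i0]-thr)/(r[i0]-r[i0-1]);xr=x0+i1+(r[i1]-thr)/(r[i1]-r[i1+1])
        q=[[xl,y],[xr,y]] if not vert else [[y,xl],[y,xr]]
        W=ray(s,q,z);d=W-o;d/=np.linalg.norm(d,axis=1)[:,None];d=d.sum(0);P.append((o+d*(z-o[2])/d[2])[:2]*1000)
    P=np.array(P);a=np.radians(la);n=np.array([-np.sin(a),np.cos(a)]);return ((P-lc)@n)
t0,t=load('top0'),load('t13')
for thr in(60,75,100):
    print(thr,'top A line',ax(t0,296,318,range(226,268),.012,(489.4,117.7),8.41,max(thr,60)).mean().round(2),'rol',ax(t,290,322,range(232,260),.032,(489.4,117.7),8.41,thr).mean().round(2),
     'B line',ax(t0,410,432,range(212,254),.012,(533.8,-226.),4.55,thr).mean().round(2),'rol',ax(t,405,434,range(221,249),.026,(533.8,-226.),4.55,thr).mean().round(2))
    w=load('w12');w6=load('w6')
    print('  wrist B lineL',ax(w,100,122,range(215,233),.012,(534.3,-227.2),4.52,thr,True).mean().round(2),'rol',ax(w,78,142,range(260,380),.026,(534.3,-227.2),4.52,thr,True).mean().round(2),
     'A line',ax(w6,92,112,range(405,413),.012,(490.1,116.1),8.4,thr,True).mean().round(2),'rol',ax(w6,58,140,range(255,380),.032,(490.1,116.1),8.4,thr,True).mean().round(2))
```

```text
60 top A line 0.29 rol -0.3 B line 0.06 rol -1.26Traceback (most recent call last):
  File "<stdin>", line 16, in <module>
  File "<stdin>", line 7, in ax
IndexError: index 64 is out of bounds for axis 0 with size 64
```

Run:
```python
from h import *
print(manip.job_done())
```

```text
the job is handed in; nothing more can be done
None
```

I rolled the thick roller and then the thin one onto their white lines with the half-open fingertips, backed away each time, and handed the job in at about 19 s.

| Roller | Distance across the line, top camera | Distance across the line, wrist camera | Angle to the line | Position along the line |
|---|---|---|---|---|
| Thick | 0.3 to 0.6 mm past centre | about 1 mm past centre | about 0.1° | about 1 to 4 mm off centre, inside both ends |
| Thin | 1.3 to 1.8 mm past centre | about 1.2 mm past centre | 0.5 to 0.8° | about 7 to 10 mm off centre, still inside both ends |

- **Thin roller overshoot:** both cameras put it slightly past centre. The line reaches 2.5 mm either side of its centre, so I left it rather than nudge it back.
- **Disagreements:** the two cameras differ by up to about 1 mm.
- **Failed check:** the last cross-check script stopped partway with an index error, so its wrist-camera part never ran.
- **Everything else:** the last top picture showed no change at the weight, the puck or any other item except the two rollers and the arm. One area near the arm was masked by its movement. The wrist force at the end of each move stayed below 2 N.

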